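# Square a stack of plates and hold a torch on it in slanting light

### The arm

A 6-joint arm with a two-finger parallel gripper is mounted at the origin on a cart in front of the work surface, level with it; the furniture and walls round the work are solid. World frame = base frame: x ahead of the robot, y to its left, z up, the work surface at z = 0. Lengths are in m, angles in rad, forces in N, time in s.
With the tool pointing down it reaches from about 0.35 to 0.725 m from the base axis. Payload 4.3 kg.
Tool frame: the origin (TCP) lies at the very end of the fingers, on their centre line; the grasp point (between the pads) lies 19 mm behind it; z points along the fingers, y is the line along which they close (so a half turn about z gives the same grasp; the last joint's range is limited). The gripper opens to 85 mm and grips with 20 to 120 N. Pads are 22 mm wide; open, the fingers measure 114 mm over their backs; the gripper's body (76 mm by 85 mm) begins 54 mm behind the grasp point. The pads swing forward as they close: fully open they stand 13 mm farther back than shut.
Start: joints at [-1.319, 0.377, 0.081, 1.274, 0, 1.46], TCP at [0.204, -0.538, 0.231] pointing down, gripper open.
Joint ranges: [-2.72, 2.72], [-0.84, 1.66], [-1.02, 1.22], [-1.77, 2.12], [-1.37, 1.28], [-3.14, 3.14]. Speed limits (rad/s): [2.57, 2.57, 3.14, 3.14, 3.14, 3.14].

### API

Orientations are given as a unit quaternion [w, x, y, z].
In Python, from bench import env, ticket, read_camera, camera_params gives the robot as it stands (env), with the cameras as plain functions and the job (ticket).
- The arm moves only by the tool steer_hand, called after "Request:" as name([rows], argument=value, ...), one row to a line, values as JSON. Schema: {"type":"object","properties":{"plan":{"type":"array","items":{"type":"object","properties":{"tx":{"type":"number"},"ty":{"type":"number"},"tz":{"type":"number"},"drx":{"type":"number"},"dry":{"type":"number"},"drz":{"type":"number"}},"additionalProperties":false},"minItems":1,"maxItems":8},"finger_gap":{"type":"number"},"clamp_n":{"type":"number"},"only":{"type":"string"},"quiet":{"type":"boolean"},"lines":{"type":"string"}},"required":["plan"],"additionalProperties":false}. plan is a list of rows, 1 to 8 of them, each an object with the fields tx, ty, tz (the shift in normalised numbers (1 is 60 cm)), drx, dry, drz (a rotation vector in a scale on which 1.0 is pi/2 rad); a field left out counts as zero; each row shifts and turns the commanded pose from where the row before left it, along the tool's axes as they then stand; what a row does not reach is not made up. A row lasts 1/8 s, in which the tool goes at most 0.0625 m and 0.188 rad, less where a joint would pass 70% of its speed; a pose out of reach is approached as far as the arm can. finger_gap is the finger opening in m, set as the call begins (left out keeps the last). The fingers move at their own pace and stop on an object; clamp_n is the grip in N (left out, the last holds). Time passes only in rows, so rows that do not move let the fingers close. The tool returns the time, the measured TCP pose, the force, the opening and the grip force at its end. only (a regular expression) keeps the lines of the reply that match it, lines (a string "A,B") keeps lines A to B, and quiet returns only ok. Shift and turn numbers lie between -1 and 1, and a call with a number outside is refused. Input that does not fit is refused with a message, and nothing moves.
- env.sense(): the state, without advancing time (a new reading comes with each control period).
- read_camera(name): name is "scene" or "side" or "wrist"; returns the picture (420x560x3 uint8, red, green, blue); there is no depth.
- camera_params(name): a dict with "fx", "fy", "cx", "cy" (pixels), "dist" ([k1, k2, p1, p2, k3] as OpenCV has them; the pictures are not rectified), "rvec" (rotation vector, rad) and "tvec" (3), from world to camera coordinates, as OpenCV has them. Camera axes: x right, y down, z forward; pixel columns grow to the right and rows downward; lengths in m; the calibration is good to about 2 mm. A picture is of the moment at which its call begins: read the wrist's pose just before it. camera_params takes no time and is no camera call; for the wrist camera it gives the pose at the moment of the call.
- ticket.finish_job(): hands the job in; it is judged then, once.
The state is a dict: "t": time; "joint_positions": joint angles; "qd": joint speeds; "effort": joint torques, N m; "tcp_pos": TCP position; "eef_rot": TCP orientation; "force": force on the tool from outside, world axes, zero at the start; "moment": the same for the moment, N m; "grip_width": finger opening in m; "grip_force": force on a finger pad.
Only numpy, scipy, OpenCV 4.12 (cv2) and the standard library are available. Lean on these libraries where they do the work, as an engineer would, in place of code of your own. Each camera call takes 0.05 s, during which the arm holds its last target. There are 200 camera calls.

### The job

Tap or press the untidy stack of four square metal plates on its riser block from its sides until all their edges are flush, leaving it squared on its block. Then draw the torch up out of its holder, turn it to about 45 degrees from upright with the lamp end lower, and finish while holding it raised there, its lamp about 10 cm from the middle of the top plate and pointing straight at it. Do not put the torch down or let go at the end, do not touch the stack with it, and leave the other things on the table where they are.

Things in the scene. Friction and masses are not known exactly. Their poses are not given: they have to be found in the camera images.
- plate_0: the lowest plate of the stack, lying on the riser block: square grey aluminium plate 50 x 50 x 4 mm with four small dark holes near its corners, 30 g, loose; origin at the centre of its underside, x and y along its edges, z up. 
- plate_1: second plate from below: square grey aluminium plate 50 x 50 x 4 mm with four small dark holes near its corners, 30 g, loose; origin at the centre of its underside, x and y along its edges, z up. 
- plate_2: third plate from below: square grey aluminium plate 50 x 50 x 4 mm with four small dark holes near its corners, 30 g, loose; origin at the centre of its underside, x and y along its edges, z up. 
- plate_3: the top plate: square grey aluminium plate 50 x 50 x 4 mm with four small dark holes near its corners, 30 g, loose; origin at the centre of its underside, x and y along its edges, z up. The stack is 16 mm high; plates start up to 16 mm and 0.25 rad out of line and slide when pushed or squeezed at the edges.
- riser: the fixed dark steel block 38 x 38 x 20 mm under the stack; origin at the centre of its underside on the work surface, x and y along its edges. The squared plates overhang it by 6 mm all round, so fingertips can pass below the lowest plate's edge (z = 20 mm).
- holder: the fixed black torch holder: an upright round tube, 42 mm outside, 32 mm bore, rim 48 mm above the table, inner floor 6 mm above it, on a flange 64 (x) x 50 (y) x 6 mm; origin at the centre of its underside.
- torch: black pocket torch, 104 mm long, 70 g, standing loosely lamp end down in the holder; its head (28 mm across, 31 mm long) is inside the tube, its straight round body (21 mm) sticks up to 110 mm above the table. Own y runs along it from lamp to tail. A switch 12 mm wide stands out 3 mm on its -z side, 11 to 19 mm from the tail. Origin at mid-length, 13.5 mm to the -z side of its axis.
- torch_lamp (a point): centre of the torch's lamp face, on its axis; same axes as the torch (light goes along -y)
- torch_tail (a point): centre of the torch's tail end, on its axis, 104 mm from the lamp; uppermost at the start
- objective: bystander, leave alone: microscope objective 28 mm across, 52 mm tall, standing; origin under its centre
- lens_mount: bystander, leave alone: lens in a ring on a pedestal post, 32 x 35 x 106 mm, standing; origin under its centre
- post: bystander, leave alone: bare steel post 13 mm across, 75 mm tall, standing; origin under its centre
- fork_clamp: bystander, leave alone: black slotted clamp 26 x 52 x 8 mm lying flat; origin under its centre

How it is judged:
On the way, in this order (a step that is already met when the one before it is completed fails the run):
1. the plates are squared up and let go (horizontal distance between each of plate_1, plate_2, plate_3 and plate_0 below 0.0025 m and angle between the x axis of each of plate_1, plate_2, plate_3 and the x axis of plate_0, either way round below 0.06 rad and horizontal distance between each of plate_2, plate_3 and plate_1 below 0.0025 m and angle between the x axis of each of plate_2, plate_3 and the x axis of plate_1, either way round below 0.06 rad and horizontal distance between plate_3 and plate_2 below 0.0025 m and angle between the x axis of plate_3 and the x axis of plate_2, either way round below 0.06 rad and horizontal distance between plate_0 and riser below 0.01 m and height (world z) of plate_0 above 0.018 m and height (world z) of plate_1 above 0.022 m and height (world z) of plate_2 above 0.026 m and height (world z) of plate_3 above 0.03 m and angle between each of plate_0, plate_1, plate_2, plate_3's own z axis and vertical below 0.05 rad and contact force between the fingers and plate_0 below 0.05 N and contact force between the fingers and plate_1 below 0.05 N and contact force between the fingers and plate_2 below 0.05 N and contact force between the fingers and plate_3 below 0.05 N), for 0.2 s.
2. the torch is drawn out of the holder and carried by the fingers (height (world z) of torch_lamp above 0.055 m and contact force between torch and the fingers above 1 N), for 0.2 s.
At the end, for the whole second after the job is handed in: Plates flat on the riser, within 2.5 mm and 0.06 rad of each other, lowest within 10 mm of its centre. Torch still, in the fingers alone, 30 to 60 degrees from upright, lamp lower, over 65 mm up, 65 to 135 mm from the top plate's middle along the beam, which passes it within 20 mm each way (horizontal distance between each of plate_1, plate_2, plate_3 and plate_0 below 0.0025 m and angle between the x axis of each of plate_1, plate_2, plate_3 and the x axis of plate_0, either way round below 0.06 rad and horizontal distance between each of plate_2, plate_3 and plate_1 below 0.0025 m and angle between the x axis of each of plate_2, plate_3 and the x axis of plate_1, either way round below 0.06 rad and horizontal distance between plate_3 and plate_2 below 0.0025 m and angle between the x axis of plate_3 and the x axis of plate_2, either way round below 0.06 rad and horizontal distance between plate_0 and riser below 0.01 m and height (world z) of plate_0 above 0.018 m and height (world z) of plate_1 above 0.022 m and height (world z) of plate_2 above 0.026 m and height (world z) of plate_3 above 0.03 m and angle between each of plate_0, plate_1, plate_2, plate_3's own z axis and vertical below 0.05 rad and angle between torch_lamp's own y axis and vertical between 0.52 and 1.05 rad and y of plate_3 in the frame of torch_lamp between -0.135 and -0.065 m and x of plate_3 in the frame of torch_lamp between -0.02 and 0.02 m and z of plate_3 in the frame of torch_lamp between -0.02 and 0.02 m and height (world z) of torch_lamp above 0.065 m and contact force between torch and the fingers above 1 N and contact force between torch and holder below 0.05 N and linear speed of torch below 0.02 m/s and contact force between torch and plate_0 below 0.05 N and contact force between torch and plate_1 below 0.05 N and contact force between torch and plate_2 below 0.05 N and contact force between torch and plate_3 below 0.05 N); the arm keeps its last pose, push and grip.
It fails at once if the objective is moved by more than 20 mm (distance of objective from where it was at the start of the episode above 0.02 m).
It fails at once if the lens mount is moved by more than 20 mm (distance of lens_mount from where it was at the start of the episode above 0.02 m).
It fails at once if the post is moved by more than 20 mm (distance of post from where it was at the start of the episode above 0.02 m).
It fails at once if the fork clamp is moved by more than 20 mm (distance of fork_clamp from where it was at the start of the episode above 0.02 m).
It fails at once if the torch touches the stack (contact force between torch and plate_0 above 0.5 N or contact force between torch and plate_1 above 0.5 N or contact force between torch and plate_2 above 0.5 N or contact force between torch and plate_3 above 0.5 N).
It also fails if it takes over 72 s, if anything falls off the work surface, if the arm or the gripper's body presses on something with over 40 N, if the wrist force passes 120 N, or if a joint passes its speed limit or range.

## Working session

There is one attempt and no reset: what is moved stays moved. The work goes in short steps, Python scripts to look and compute and a tool call to move; the robot and the scene stay as the last step left them, time stands still between calls to the robot, and variables do not carry over. Pictures are saved under pics/ and viewed, at most 12 in all, crops included, and the job is handed in when it is done.

```bash
ls; mkdir -p pics
```

Create h.py:
```python
import numpy as np,cv2
from bench import env, ticket, read_camera, camera_params
def proj(n,P,p=None):
    p=p or camera_params(n)
    K=np.array([[p['fx'],0,p['cx']],[0,p['fy'],p['cy']],[0,0,1.]])
    return cv2.projectPoints(np.array(P,float).reshape(-1,1,3),np.array(p['rvec'],float),np.array(p['tvec'],float),K,np.array(p['dist'],float))[0].reshape(-1,2)
def ray(n,uv,z,p=None):
    p=p or camera_params(n)
    K=np.array([[p['fx'],0,p['cx']],[0,p['fy'],p['cy']],[0,0,1.]])
    u=cv2.undistortPoints(np.array(uv,float).reshape(-1,1,2),K,np.array(p['dist'],float)).reshape(-1,2)
    R=cv2.Rodrigues(np.array(p['rvec'],float))[0];t=np.array(p['tvec'],float).ravel()
    d=np.c_[u,np.ones(len(u))]@R; c=-R.T@t
    return c+d*((z-c[2])/d[:,2])[:,None]
def snap(n,f,crop=None,s=1):
    im=read_camera(n)[:,:,::-1]
    np.save('pics/'+f+'.npy',im)
    if crop: a,b,c,d=crop; im=im[b:d,a:c]
    if s!=1: im=cv2.resize(im,None,fx=s,fy=s,interpolation=cv2.INTER_CUBIC)
    cv2.imwrite('pics/'+f+'.png',im)
```

Run:
```python
from h import *
a=read_camera('scene')[:,:,::-1];b=read_camera('side')[:,:,::-1];c=read_camera('wrist')[:,:,::-1]
for n,i in zip(('scene','side','wrist'),(a,b,c)): cv2.imwrite(f'pics/{n}0.png',i); 
for n in ('scene','side','wrist'):
    p=camera_params(n);R=cv2.Rodrigues(np.array(p['rvec']))[0];print(n,p['fx'],-R.T@np.array(p['tvec']).ravel(),R[2])
print(env.sense())
```

```text
bench.py
pics
scene 540.1950757224662 [0.18818268 0.47644912 0.74750525] [ 0.45846726 -0.57176487 -0.68036219]
side 440.42667759741784 [ 0.79087466 -0.61892492  0.68730265] [-0.1967534   0.66698761 -0.71862064]
wrist 375.69893476030956 [ 0.27164645 -0.51272666  0.37284493] [-0.27177288 -0.10054646 -0.95709452]
{'t': 0.15, 'joint_positions': array([-1.31926356e+00,  3.77919483e-01,  7.99647098e-02,  1.27444159e+00,
        1.08212224e-05,  1.46050309e+00]), 'qd': array([-9.15833480e-04, -2.81748965e-03,  2.33447903e-03, -2.76678238e-04,
       -6.64098570e-05, -1.39618207e-03]), 'effort': array([ 2.64872997e-04, -4.64033461e+01,  2.70170957e+01,  1.38847798e-02,
       -6.67422751e-05, -1.43876480e-05]), 'tcp_pos': array([ 0.20342599, -0.53727304,  0.23057407]), 'eef_rot': array([-7.98404532e-04,  9.83679514e-01,  1.79927689e-01, -5.10529310e-05]), 'force': array([ 0.30788416, -0.19962224,  0.08720394]), 'moment': array([0.02904022, 0.01165789, 0.04574887]), 'grip_force': 0.0, 'grip_width': 0.0852390730903908}
```

View pics/scene0.png

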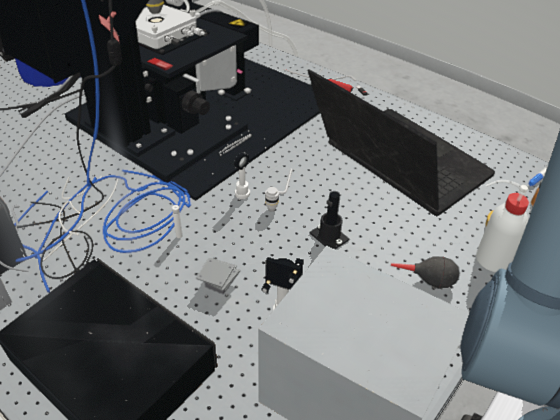

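View pics/side0.png

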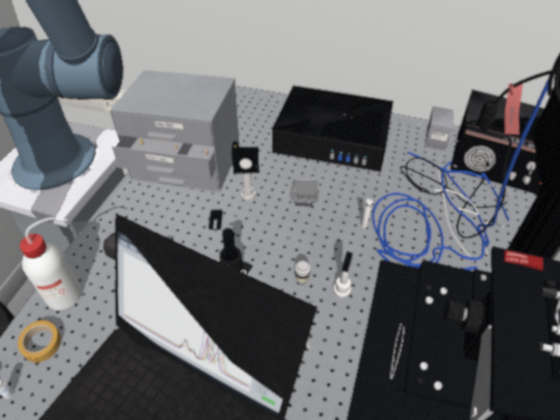

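Run:
```python
from h import *
a=cv2.imread('pics/scene0.png');b=cv2.imread('pics/side0.png')
A=cv2.resize(a[235:315,180:300],(800,533)[:2],interpolation=cv2.INTER_CUBIC)
B1=cv2.resize(b[165:215,280:330],(400,400),interpolation=cv2.INTER_CUBIC)
B2=cv2.resize(b[140:290,190:390],(533,400),interpolation=cv2.INTER_CUBIC)
cv2.imwrite('pics/c1.png',A)
# combined: torch crop of scene + stack side
T=cv2.resize(a[180:260,290:370],(400,400),interpolation=cv2.INTER_CUBIC)
cv2.imwrite('pics/c2.png',np.hstack([B1,T]))
print('stack top z.036',ray('scene',[[219,270]],.036),ray('side',[[304,186]],.036))
print('torch tail .11',ray('scene',[[333,195]],.11),ray('side',[[228,233]],.11))
for n,uv in (('lens',[248,197]),('fork',[216,219]),('obj',[302,278]),('wp',[344,292]),('post',[367,226])): print(n,ray('side',[uv],0))
for n,uv in (('lens',[278,305]),('obj',[272,203]),('wp',[242,197]),('post',[180,240])): print(n,ray('scene',[uv],0))
```

```text
stack top z.036 [[0.63593846 0.05394519 0.036     ]] [[0.63455773 0.05828438 0.036     ]]
torch tail .11 [[ 0.55604136 -0.16341549  0.11      ]] [[ 0.55860293 -0.17280207  0.11      ]]
lens [[0.51690893 0.02343197 0.        ]]
fork [[ 0.47534277 -0.05933605  0.        ]]
obj [[ 0.68925985 -0.14936136  0.        ]]
wp [[ 0.77178394 -0.15652197  0.        ]]
post [[0.78451461 0.01823331 0.        ]]
lens [[0.52717901 0.02428183 0.        ]]
obj [[ 0.70091185 -0.17036312  0.        ]]
wp [[ 0.76013756 -0.1438784   0.        ]]
post [[0.76752841 0.02671384 0.        ]]
```

View pics/c1.png

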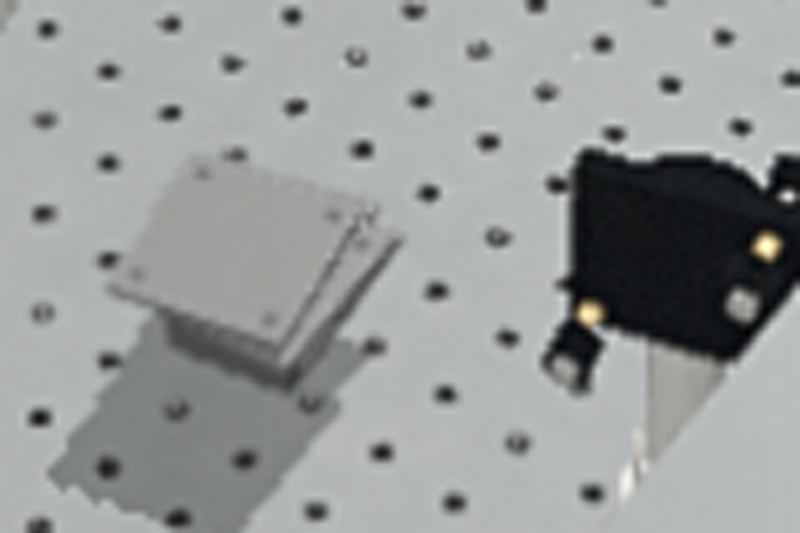

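View pics/c2.png

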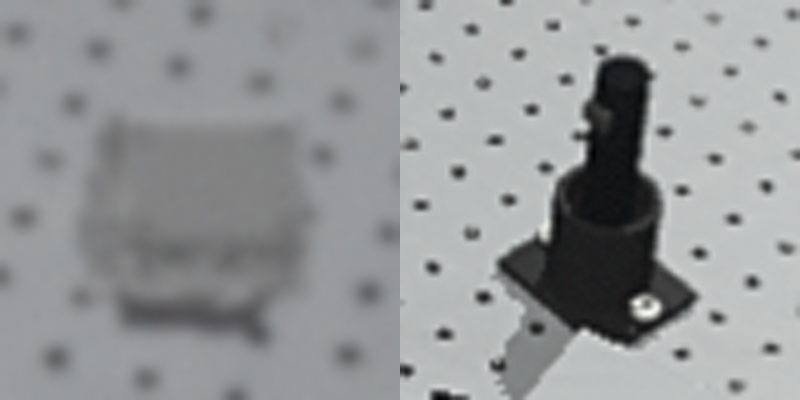

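Run:
```python
from h import *
c=np.array([[190,158],[378,208],[280,350],[110,287]])/[6.667,6.6625]+[180,235]-.4
P=ray('scene',c,.036);print(P[:,:2].round(4),P.mean(0));
for i in range(4):
  d=P[(i+1)%4]-P[i];print(np.linalg.norm(d),np.degrees(np.arctan2(d[1],d[0])))
print('tail',ray('scene',[[334.6,194.2]],.11), 'rim',ray('scene',[[331,217.5]],.048), 'switch', ray('scene',[[329.5,203]],.095))
print('box side',ray('side',[[212,190],[120,178]],0)[:,:2], 'boxtop scene h.2',ray('scene',[[260,327],[325,248],[469,300],[390,418]],.2)[:,:2],'bottom',ray('scene',[[260,372]],0)[:,:2])
print('box top side',ray('side',[[220,120],[236,78],[143,73]],.15)[:,:2])
print('laptop',ray('side',[[117,217],[315,312]],.2)[:,:2],ray('scene',[[310,72],[437,150]],.2)[:,:2],ray('scene',[[325,118],[440,210]],0)[:,:2])
# wrist cam offset in tool frame
from scipy.spatial.transform import Rotation as R
s=env.sense();p=camera_params('wrist');Rc=cv2.Rodrigues(np.array(p['rvec']))[0];cc=-Rc.T@np.array(p['tvec']).ravel()
q=s['eef_rot'];T=R.from_quat([*q[1:],q[0]]).as_matrix()
print('cam in tool',T.T@(cc-s['tcp_pos']),T.T@Rc[2])
```

```text
[[0.6692 0.0468]
 [0.6197 0.0273]
 [0.6065 0.0787]
 [0.6537 0.0922]] [0.63727997 0.06125104 0.036     ]
0.05324857723577375 -158.45475504384524
0.05312781857329344 104.39354661711742
0.049072116573634535 15.975177045976329
0.0480021194841957 -71.08887685477025
tail [[ 0.55509244 -0.16712463  0.11      ]] rim [[ 0.55793953 -0.17011664  0.048     ]] switch [[ 0.55698315 -0.1561729   0.095     ]]
box side [[ 0.43146232  0.0197991 ]
 [ 0.20591685 -0.00851966]] boxtop scene h.2 [[ 0.43205378  0.18545473]
 [ 0.44861676  0.02643129]
 [ 0.24787762 -0.02032665]
 [ 0.24479016  0.18748788]] bottom [[0.46596148 0.14415054]]
box top side [[0.43904068 0.08250281]
 [0.40581967 0.25708387]
 [0.17230509 0.21571823]]
laptop [[ 0.42005588 -0.26517806]
 [ 0.74849255 -0.3312483 ]] [[ 0.76382906 -0.36582074]
 [ 0.43296944 -0.29303734]] [[ 0.80266736 -0.50410399]
 [ 0.42105921 -0.38356499]]
cam in tool [ 0.0725189   0.00096572 -0.14225902] [-2.89946676e-01 -6.45693328e-04  9.57042584e-01]
```

The manual's scale: shifts go in shares of 60 cm and turns go in shares of pi/2 rad. Converting my numbers, -0.06 m is -0.1, 0.04 m is 0.0667.

Request:
steer_hand([
  {"tz":-0.1},
  {"tz":-0.1},
  {"tx":0.0667, "ty":-0.0433},
  {"tx":0.0667, "ty":-0.0433},
  {"tx":0.0667, "ty":-0.0433},
  {"tx":0.0667, "ty":-0.0433},
  {"tx":0.0667, "ty":-0.0433},
  {"tx":0.0667, "ty":-0.0433},
], finger_gap=0.085, clamp_n=20)

```text
t: 1.15
tcp_pos: [0.3734, -0.3055, 0.3511]
eef_rot: [-0.0, 0.984, 0.18, -0.0]
force: [-0.8, -0.5, 0.4]
grip_width: 0.0847
grip_force: 0.0
```

Request:
steer_hand([
  {"tx":0.0667, "ty":-0.0433},
  {"tx":0.0667, "ty":-0.0433},
  {"tx":0.0667, "ty":-0.0433},
  {"tx":0.0667, "ty":-0.0433},
  {"tx":0.0667, "ty":-0.0433},
  {"tx":0.0667, "ty":-0.0433},
  {"tx":0.0667, "ty":-0.0433},
  {},
])

```text
t: 2.15
tcp_pos: [0.5713, -0.035, 0.35]
eef_rot: [-0.0, 0.983, 0.182, -0.001]
force: [0.3, -0.6, -0.1]
grip_width: 0.085
grip_force: 0.0
```

Scaled: 0.045 m is 0.075, 0.04 m is 0.0667, 0.03 rad is 0.0191.

Request:
steer_hand([
  {"tx":0.0667, "ty":-0.0467, "tz":0.075},
  {"tx":0.0667, "ty":-0.0467, "tz":0.075},
  {"tx":0.0267, "ty":-0.0167, "tz":0.075, "drz":0.0191},
  {"tz":0.075, "drz":0.0191},
  {},
  {},
])

```text
t: 2.9
tcp_pos: [0.634, 0.0525, 0.1786]
eef_rot: [0.0, 0.989, 0.15, 0.001]
force: [0.6, -0.4, 0.4]
grip_width: 0.085
grip_force: 0.0
```

Run:
```python
from h import *
import pickle
print(env.sense()['tcp_pos'],env.sense()['joint_positions'].round(2))
pickle.dump(camera_params('wrist'),open('w1.pkl','wb'))
snap('wrist','w1')
print(proj('wrist',[[.637,.06,.036],[.637,.06,.02]]))
```

```text
[0.63402204 0.05245674 0.17857712] [-0.02  0.52  0.17  1.22 -0.    2.82]
[[269.97132812 186.67828462]
 [270.43058614 182.18360659]]
```

View pics/w1.png

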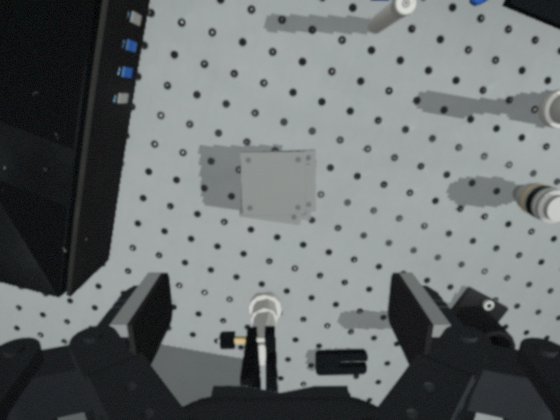

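Run:
```python
from h import *
im=np.load('pics/w1.npy')[135:240,220:340]
im=cv2.resize(im,(686,600),interpolation=cv2.INTER_CUBIC)
im=cv2.createCLAHE(3,(4,4)).apply(cv2.cvtColor(im,cv2.COLOR_BGR2GRAY))
cv2.imwrite('pics/w1c.png',im)
```

```text
(no output)
```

View pics/w1c.png

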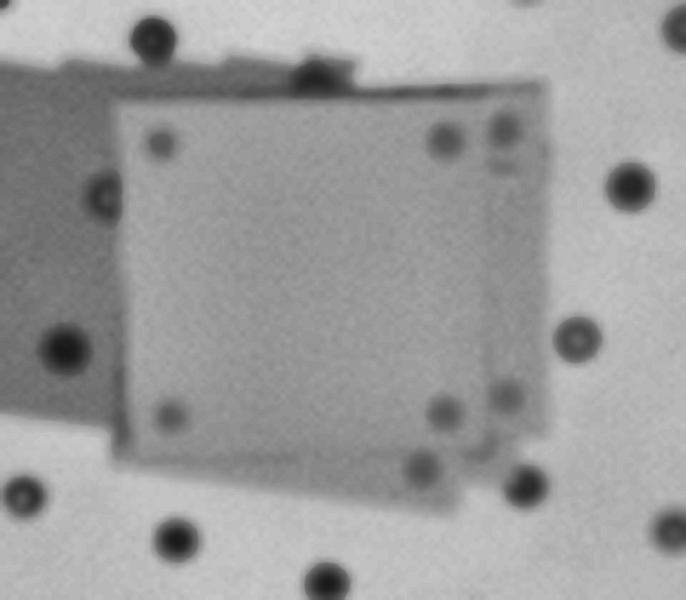

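Run:
```python
from h import *
import pickle
p=pickle.load(open('w1.pkl','rb'))
def w(l,z): return ray('wrist',np.array(l)/5.714+[219.6,134.6],z,p)[:,:2]
T=w([[118,100],[482,98],[490,452],[135,460]],.036);print('top',T.round(4),T.mean(0))
for i in range(4):
  d=T[(i+1)%4]-T[i];print(np.linalg.norm(d).round(4),np.degrees(np.arctan2(d[1],d[0])).round(1))
print('ext corners',w([[115,462],[450,512],[545,82],[550,435]],.028).round(4))
print('riser side',ray('side',[[295.2,204.8],[312.7,206.5]],0)[:,:2])
print('riser scene c1',ray('scene',np.array([[290,388]])/6.667+[179.6,234.6],0)[:,:2])
s=cv2.imread('pics/side0.png')[175:220,282:330];c=cv2.imread('pics/scene0.png')[260:300,195:245]
cv2.imwrite('pics/ris.png',np.hstack([cv2.resize(x,(400,400),interpolation=cv2.INTER_CUBIC) for x in (cv2.convertScaleAbs(s,alpha=1.5),cv2.convertScaleAbs(c,alpha=1.5))]))
```

```text
top [[0.6552 0.0893]
 [0.6697 0.0432]
 [0.6232 0.0267]
 [0.6075 0.0736]] [0.63888607 0.05821447]
0.0484 -72.5
0.0493 -160.5
0.0495 108.5
0.0502 18.2
ext corners [[0.6036 0.0763]
 [0.6106 0.0281]
 [0.6734 0.0348]
 [0.6259 0.018 ]]
riser side [[0.62341967 0.03206036]
 [0.66116695 0.03869411]]
riser scene c1 [[0.61696737 0.06615723]]
```

View pics/ris.png

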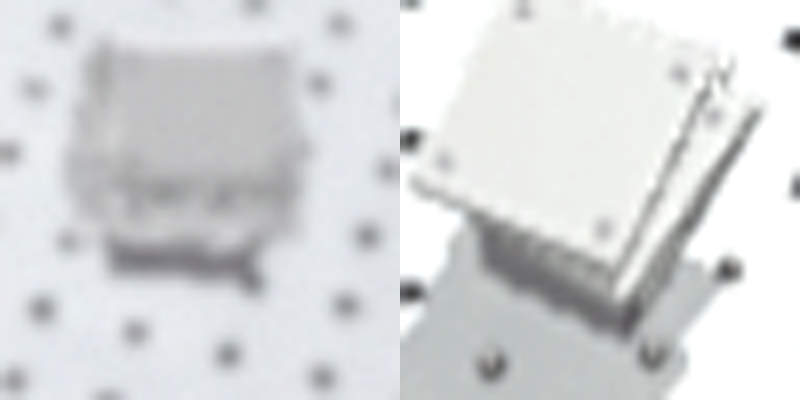

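Run:
```python
from h import *
print(ray('scene',[[205.6,286.5],[223.3,293.2]],0)[:,:2],ray('side',[[295.2,205.7],[313.2,207.5]],0)[:,:2])
```

```text
[[0.65006993 0.07611202]
 [0.61608727 0.06658105]] [[0.62418028 0.02942741]
 [0.66296364 0.03609345]]
```

Scaled: 0.05 m is 0.0833, 0.004 m is 0.0067, 0.05 rad is 0.0318.

Request:
steer_hand([
  {"tx":0.0067, "ty":0.0017, "tz":0.0833, "drz":0.0318},
  {"tz":0.0833},
  {"tz":0.05},
  {},
  {},
])

```text
t: 3.58
tcp_pos: [0.64, 0.0533, 0.0497]
eef_rot: [0.0, 0.992, 0.125, 0.002]
force: [0.7, -0.1, 0.1]
grip_width: 0.0849
grip_force: 0.0
```

Scaled: 0.02 m is 0.0333, 0.018 m is 0.03.

Request:
steer_hand([
  {"tx":-0.0025, "tz":0.0333},
  {"tz":0.03},
  {},
  {},
])

```text
t: 4.08
tcp_pos: [0.6368, 0.0532, 0.0094]
eef_rot: [0.0, 0.992, 0.126, 0.001]
force: [0.1, -0.8, -1.3]
grip_width: 0.0851
grip_force: 0.0
```

Request:
steer_hand([
  {},
  {},
  {},
  {},
  {},
  {},
  {},
  {},
], finger_gap=0.045, clamp_n=20)

```text
t: 5.08
tcp_pos: [0.6371, 0.0523, 0.0096]
eef_rot: [0.001, 0.992, 0.125, 0.001]
force: [1.0, -4.4, 6.1]
grip_width: 0.0506
grip_force: 20.6
```

Scaled: -0.03 m is -0.05, -0.1745 rad is -0.1111.

Request:
steer_hand([
  {},
  {},
  {},
  {"tz":-0.05},
  {"tz":-0.05},
  {"drz":-0.1111},
  {"drz":-0.1111},
  {"drz":-0.1111},
], finger_gap=0.085, clamp_n=20)

```text
t: 6.08
tcp_pos: [0.6359, 0.0534, 0.0684]
eef_rot: [-0.0, 0.925, 0.381, -0.0]
force: [-0.3, 0.7, -0.2]
grip_width: 0.0855
grip_force: 0.0
```

Request:
steer_hand([
  {"drz":-0.1111},
  {"drz":-0.1111},
  {"drz":-0.1111},
  {"drz":-0.1111},
  {"drz":-0.1111},
  {"drz":-0.1111},
  {},
  {},
])

```text
t: 7.08
tcp_pos: [0.6359, 0.0533, 0.0684]
eef_rot: [-0.0, 0.614, 0.79, -0.0]
force: [-0.7, -0.5, -0.7]
grip_width: 0.0846
grip_force: 0.0
```

Scaled: 0.03 m is 0.05, 0.028 m is 0.0467.

Request:
steer_hand([
  {"ty":0.0025, "tz":0.05},
  {"tz":0.0467},
  {},
  {},
])

```text
t: 7.58
tcp_pos: [0.6381, 0.0536, 0.0115]
eef_rot: [0.0, 0.613, 0.79, 0.0]
force: [0.8, -0.5, 0.3]
grip_width: 0.085
grip_force: 0.0
```

Request:
steer_hand([
  {},
  {},
  {},
  {},
  {},
  {},
  {},
  {},
], finger_gap=0.045, clamp_n=20)

```text
t: 8.57
tcp_pos: [0.6369, 0.0529, 0.0121]
eef_rot: [0.0, 0.613, 0.79, -0.001]
force: [-4.3, -0.8, 6.9]
grip_width: 0.0498
grip_force: 21.5
```

Scaled: -0.06 m is -0.1, -0.03 m is -0.05.

Request:
steer_hand([
  {},
  {},
  {},
  {"tz":-0.05},
  {"tz":-0.05},
  {"tz":-0.1},
  {},
  {},
], finger_gap=0.085, clamp_n=20)

```text
t: 9.57
tcp_pos: [0.6377, 0.0536, 0.1305]
eef_rot: [0.0, 0.613, 0.79, 0.0]
force: [-0.9, -0.8, -0.6]
grip_width: 0.0847
grip_force: 0.0
```

Run:
```python
from h import *
import pickle
pickle.dump(camera_params('wrist'),open('w2.pkl','wb'))
im=read_camera('wrist')[:,:,::-1];np.save('pics/w2.npy',im)
q=proj('wrist',[[.638,.053,.036]])[0].astype(int);print(q)
im=cv2.resize(im[q[1]-55:q[1]+55,q[0]-55:q[0]+55],(590,590),interpolation=cv2.INTER_CUBIC)
cv2.imwrite('pics/w2c.png',cv2.createCLAHE(3,(4,4)).apply(cv2.cvtColor(im,cv2.COLOR_BGR2GRAY)))
```

```text
[283 211]
```

View pics/w2c.png

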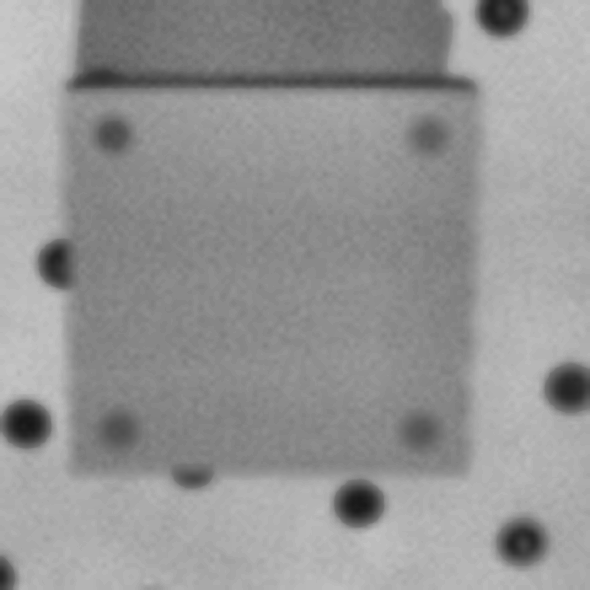

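Scaled: -0.05 m is -0.0833, -0.04 m is -0.0667, 0.125 rad is 0.0796.

Request:
steer_hand([
  {"tz":-0.0833},
  {"tx":-0.0667, "ty":-0.045, "tz":-0.05},
  {"tx":-0.0667, "ty":-0.045},
  {"tx":-0.0667, "ty":-0.045},
  {"tx":-0.0667, "ty":-0.045},
  {"tx":-0.06, "ty":-0.0433},
  {"drz":0.0796},
  {"drz":0.0796},
])

```text
t: 10.62
tcp_pos: [0.555, -0.17, 0.2083]
eef_rot: [-0.002, 0.709, 0.706, -0.001]
force: [0.4, 0.4, 0.0]
grip_width: 0.0849
grip_force: 0.0
```

Request:
steer_hand([
  {},
  {},
])

```text
t: 10.88
tcp_pos: [0.556, -0.1693, 0.2095]
eef_rot: [-0.001, 0.706, 0.708, -0.0]
force: [-0.1, 0.7, -0.2]
grip_width: 0.085
grip_force: 0.0
```

Run:
```python
from h import *
import pickle
print(env.sense()['joint_positions'].round(2))
pickle.dump(camera_params('wrist'),open('w3.pkl','wb'))
snap('wrist','w3')
print(proj('wrist',[[.557,-.169,.11],[.557,-.169,.048]]))
```

```text
[-0.4   0.4   0.06  1.23 -0.    1.16]
[[282.64267017 206.92473767]
 [282.22639343 185.6095952 ]]
```

View pics/w3.png

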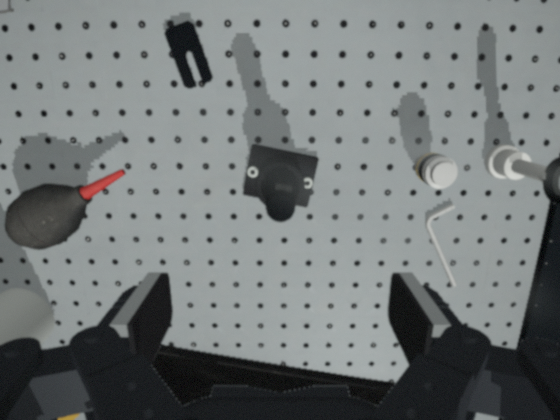

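Run:
```python
from h import *
import pickle
p=pickle.load(open('w3.pkl','rb'))
im=np.load('pics/w3.npy')[140:230,240:330]
g=cv2.cvtColor(im,cv2.COLOR_BGR2GRAY)
g=cv2.resize(np.clip(g.astype(int)*4,0,255).astype(np.uint8),(540,540),interpolation=cv2.INTER_CUBIC)
cv2.imwrite('pics/w3c.png',g)
print(ray('wrist',[[280,208]],.11,p))
```

```text
[[ 0.5549895  -0.16962495  0.11      ]]
```

View pics/w3c.png

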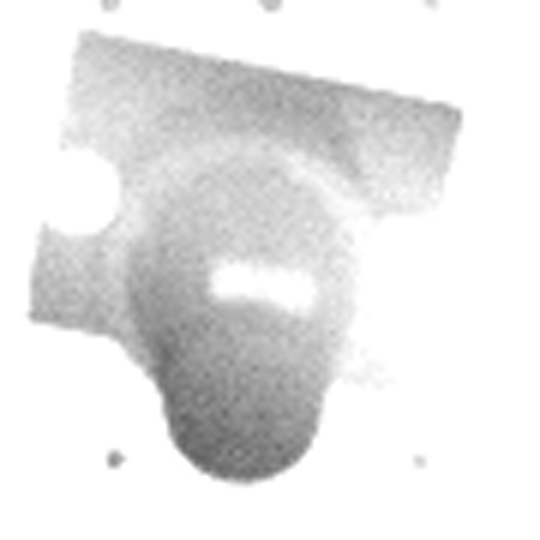

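Scaled: 0.05 m is 0.0833, -0.001 m is -0.0017.

Request:
steer_hand([
  {"ty":-0.0017, "tz":0.0833},
  {"tz":0.0833},
  {"tz":0.05},
  {"tz":0.0333},
  {},
  {},
])

```text
t: 11.68
tcp_pos: [0.5562, -0.1698, 0.0614]
eef_rot: [0.001, 0.706, 0.708, 0.0]
force: [0.6, -0.2, 0.7]
grip_width: 0.0853
grip_force: 0.0
```

Request:
steer_hand([
  {},
  {},
  {},
  {},
  {},
  {},
  {},
  {},
], finger_gap=0.01, clamp_n=50)

```text
t: 12.68
tcp_pos: [0.5558, -0.1698, 0.061]
eef_rot: [0.0, 0.707, 0.708, 0.0]
force: [0.4, 0.2, 5.9]
grip_width: 0.0198
grip_force: 48.7
```

Scaled: -0.05 m is -0.0833, -0.03 m is -0.05, 0.175 rad is 0.1114.

Request:
steer_hand([
  {"tz":-0.05},
  {"tz":-0.0833},
  {"tz":-0.0833},
  {"tz":-0.0833},
  {},
  {},
  {"drz":0.1114},
])

```text
t: 13.55
tcp_pos: [0.5543, -0.1691, 0.238]
eef_rot: [-0.002, 0.767, 0.641, -0.001]
force: [0.4, -0.4, -1.5]
grip_width: 0.0198
grip_force: 49.7
```

Request:
steer_hand([
  {"dry":0.0828},
  {"dry":0.0828},
  {"dry":0.0828},
  {"dry":0.0828},
  {"dry":0.0828},
  {"dry":0.0828},
  {},
  {},
])

```text
t: 14.55
tcp_pos: [0.5555, -0.1692, 0.2398]
eef_rot: [-0.245, 0.708, 0.595, 0.29]
force: [-0.1, 0.3, -0.6]
grip_width: 0.0198
grip_force: 49.6
```

Create rel.py:
```python
from h import *
from scipy.spatial.transform import Rotation as R
s=env.sense();q=s['eef_rot'];T=R.from_quat([*q[1:],q[0]]).as_matrix()
C=np.array([.637,.0532,.032]);z=T[:,2]
print('z',z.round(3),'tilt',np.degrees(np.arccos(-z[2])),'j',s['joint_positions'].round(2))
d=C-(s['tcp_pos']+.055*z);print('target in lamp frame (tool axes)',(T.T@d).round(4),'move TCP in tool axes',(T.T@d-[0,0,.1]).round(4))
```

```bash
python3 rel.py
```

```text
z [ 0.12   0.692 -0.712] tilt 44.626409358721546 j [-0.74  0.7   0.36  1.72  0.64  0.85]
target in lamp frame (tool axes) [0.0199 0.0422 0.2566] move TCP in tool axes [0.0199 0.0422 0.1566]
```

Scaled: 0.04 m is 0.0667, 0.03 m is 0.05.

Request:
steer_hand([
  {"tx":0.0167, "ty":0.035},
  {"tx":0.0167, "ty":0.035},
  {"tz":0.05},
  {"tz":0.0667},
  {"tz":0.0667},
  {"tz":0.05},
  {},
  {},
])

```text
t: 15.55
tcp_pos: [0.6169, -0.0659, 0.1568]
eef_rot: [-0.243, 0.708, 0.596, 0.291]
force: [-0.1, -0.3, -0.6]
grip_width: 0.0197
grip_force: 49.7
```

```bash
python3 rel.py
```

Run:
```python
from h import *
a=read_camera('scene')[:,:,::-1];b=read_camera('side')[:,:,::-1]
cv2.imwrite('pics/fin.png',np.hstack([cv2.resize(a[150:310,150:350],(400,320)),cv2.resize(b[110:270,200:400],(400,320))]))
```

```text
z [ 0.122  0.691 -0.712] tilt 44.59940009993819 j [-0.55  0.7   0.16  1.38  0.71  1.06]
target in lamp frame (tool axes) [-0.0017 -0.001   0.1187] move TCP in tool axes [-0.0017 -0.001   0.0187]
```

View pics/fin.png

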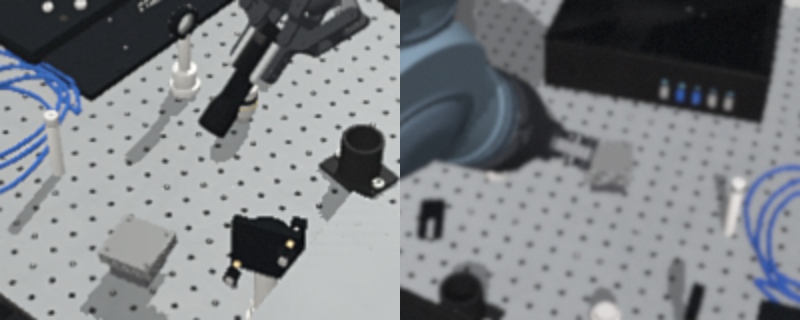

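Scaled: 0.018 m is 0.03, -0.002 m is -0.0033.

Request:
steer_hand([
  {"tx":-0.0033, "ty":-0.0017, "tz":0.03},
  {},
  {},
  {},
  {},
])

```text
t: 16.27
tcp_pos: [0.6176, -0.0551, 0.1413]
eef_rot: [-0.244, 0.708, 0.595, 0.291]
force: [-0.4, -0.1, -1.0]
grip_width: 0.0197
grip_force: 49.7
```

```bash
python3 rel.py
```

Run:
```python
from h import *
print(proj('scene',[np.array([.6169,-.0659,.1568])+.055*np.array([.122,.691,-.712])]), np.abs(env.sense()['qd']).max())
ticket.finish_job()
```

```text
z [ 0.122  0.692 -0.711] tilt 44.67036505714329 j [-0.54  0.7   0.12  1.33  0.72  1.08]
target in lamp frame (tool axes) [0.0015 0.0003 0.1001] move TCP in tool axes [0.0015 0.0003 0.0001]
[[255.22112652 214.31378193]] 0.003829246408672739
the job is handed in; nothing more can be done
```

I squared the stack on its block and handed the job in with the torch held raised at about 45° (lamp end lower), its lamp about 10 cm from the middle of the top plate and pointing at it. The judge's result was not shown to me. I did not measure the stack's offset from the block precisely; I estimated it as a few millimetres from the first pictures.

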